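Post the slide case through the drop box flap

ROBOT

A 6-joint arm with a two-finger parallel gripper is mounted at the origin on a cart in front of the work surface, level with it; the furniture and walls round the work are solid. World frame = base frame: x ahead of the robot, y to its left, z up, the work surface at z = 0. Lengths are in m, angles in rad, forces in N, time in s.
With the tool pointing down it reaches from about 0.25 to 0.775 m from the base axis. Payload 4 kg.
Tool frame: the origin (TCP) lies midway between the tips of the shut fingers; the grasp point (between the pads) lies 19 mm behind it; z points along the fingers, x is the direction in which the jaws open and shut, and the axes are right-handed (so a half turn about z gives the same grasp; the last joint's range is limited). The gripper opens to 94 mm and grips with 3 to 60 N. Pads are 16 mm wide; open, the fingers measure 119 mm over their backs; the gripper's body (75 mm by 177 mm) begins 78 mm behind the grasp point.
Start: joints at [-1.328, 0.087, 1.371, -0, 1.684, -0.103], TCP at [0.186, -0.517, 0.206] pointing down, gripper open.
Joint ranges: [-3.1, 3.1], [-0.76, 2.03], [0.27, 2.55], [-1.08, 4.22], [0.17, 2.65], [-2.57, 2.57]. Speed limits (rad/s): [2.79, 2.79, 3.14, 3.14, 3.14, 3.14].

INTERFACE

Orientations are given as [roll, pitch, yaw] about the fixed x, y, z axes, in that order (R = Rz(yaw) Ry(pitch) Rx(roll)).
In Python, from bench import robot, eyes, close_job gives the robot as it stands.
- The arm moves only by the shell command python3 -m jog 'ROWS'. ROWS is JSON, a list of rows, each a list of 3 entries, a list of its own where there are three numbers: the turn, a rotation vector about the tool's x, y, z in degrees, then the shift along the tool's x, y, z in mm, then the closure, from -1 (fully open) to 1 (shut). In form: [[[wx, wy, wz], [x, y, z], claw], ...]. A call has 1 to 5 rows; each row is the pose to reach, as a shift and turn from the pose commanded when the call began, along the tool's axes at that moment; what a row does not reach only later rows make up. A row lasts 1/10 s, in which the tool goes at most 50 mm and 8.59 degrees, less where a joint would pass 70% of its speed; a pose out of reach is approached as far as the arm can. A call with a gripper value outside its range is refused whole. The fingers move at their own pace and stop on an object; the grip force is fixed at half the most. Time passes only in rows, so rows that repeat a pose let the fingers close. It gives the time, the measured TCP pose, the force and the opening at its end, in the units of the state.
- robot.get_obs(): the state, without advancing time (a new reading comes with each control period).
- eyes.snapshot(name): name is "scene" or "top" or "wrist"; returns (picture, depth): 420x560x3 uint8, red, green, blue; 420x560 float32, m along the optical axis (not along the pixel's ray), 0 where there is no reading.
- eyes.camera_params(name): a dict with "mtx" (3x3 intrinsics, pixels), "k1" (the pictures are not rectified: a ray, as slopes to the right and down, at radius r is drawn at 1 + k1 r^2 times it, then the intrinsics apply), "world_to_cam" (4x4, takes a point from world to camera coordinates). Camera axes: x right, y up, looking along -z (the intrinsics and any distortion apply to the point x, -y, -z); pixel columns grow to the right and rows downward; lengths in m; the calibration is good to about 2 mm. A picture is of the moment at which its call begins: read the wrist's pose just before it. camera_params takes no time and is no camera call; for the wrist camera it gives the pose at the moment of the call.
- close_job(): hands the job in, once; it reports no verdict.
The state is a dict: "time": time; "joint_positions": joint angles; "qvel": joint speeds; "joint_torque": joint torques, N m; "tool_pos": TCP position; "ee_rot": TCP orientation; "wrist_force": force on the tool from outside, world axes, zero at the start; "wrist_torque": the same for the moment, N m; "width": finger opening in m.
Only numpy, scipy, OpenCV 4.12 (cv2) and the standard library are available. Lean on these libraries where they do the work, as an engineer would, in place of code of your own. Each camera call takes 0.05 s, during which the arm holds its last target. There are 200 camera calls.

TASK

Post the flat white slide case into the drop box on the bench: with one fingertip press the pedal plate beside the track down and keep it down so that the spring flap stays open, and with the other fingertip push the case along its track and under the flap until it drops inside. Then let the pedal up so that the flap shuts. Push the case gently, never pinch or lift it, and leave the things around the box where they are.

Things in the scene. Friction and masses are not known exactly. Their poses are not given: they have to be found in the camera images.
- drop_box: Grey drop box, fixed, 286 x 130 mm. Origin: on the bench under the flap's hinge line. x is the way the case is pushed (roughly away from the robot), y left, z up. Its flat deck (x -122 to +53, y -66 to +64 mm) is 70 mm above the bench; beyond it is the pit, roofed by the dark grey flap. The track for the case runs along x at y = +38 mm; the pedal plate lies at y negative, the hinge rod at y = 0.
- track_start (a point): Point on the deck at the near end of the track's centre line (drop_box x -120, y +38, z +70 mm). The track is a strip of deck between two guide rails, 30 mm apart inside, each 4 mm high and 4 mm thick, from here to drop_box x +50 mm; open at this end and above.
- mouth (a point): Fixed point on the deck, on the track's centre line, under the front face of the shut flap (drop_box x +45, y +38, z +70 mm). The deck ends 8 mm beyond it and the case tips into the pit there. The raised flap stands only beyond this point, up to 55 mm above the deck, so an upright finger can push to about 2 mm short of this point, no farther; that is far enough for the case to drop.
- skirt (a point): Middle of the lower edge of the flap's front skirt, above the track; moves with the flap. Shut, it is 9 mm above the deck and blocks the 15 mm high case. At flap = 0.45 the whole edge is at least 19 mm above the deck.
- pit (a point): Point on the bottom of the pit, in its middle, 12 mm above the bench. The pit is the inside of the box: drop_box x +53 to +158, y +6 to +59 mm.
- hinge (a point): Point on the hinge axis of flap and pedal, above the box's origin: 77 mm above the bench, 7 mm above the deck. The axis runs along drop_box x, as a 6 mm rod from the near end of the box to the rear.
- flap (a joint): Angle of the spring flap and its pedal, rad: 0 shut, 0.55 fully open (stop). Grows as the pedal is pressed down. The spring shuts it by itself: about 2.5 N at the middle of the pedal starts it, about 6 N holds it fully open.
- pedal_mid (a point): On top of the steel pedal plate (rigid with the flap), 42 mm out from the hinge, half-way along; moves with it. Plate: drop_box x -115 to +35 mm, from 1 to 61 mm out from the hinge. Shut, it slopes up 0.5 rad away from the hinge (outer edge 106 mm above the bench, y -54 mm). At flap = 0.5 it is level, 7 mm above the deck. A fingertip can slide along it while pressing.
- case_center (a point): Centre (half-way up) of the flat white slide case, 24 x 66 x 15 mm, about 50 g, lying flat and lengthwise in the track; its own y axis is its 66 mm length. It starts with its leading end 8 to 45 mm before the mouth point. A fingertip level with the pressed pedal (7 mm above the deck) meets its rear end and passes over the rails.
- cassette_a: Bystander: tissue cassette, 29 x 40 x 13 mm, lying on the bench to the left; origin under its centre.
- cassette_b: Bystander: tissue cassette, 28 x 40 x 13 mm, lying on the bench to the right; origin under its centre.
- tape: Bystander: tape roll, 98 mm diameter, 25 mm high, lying on the bench to the right; origin under its centre.
- case: The same slide case; origin at the centre of its underside.

How it is judged:
By the outcome, as a careful person would: the job done as asked, in the order asked, and still so for the second after the job is handed in, with the robot touching nothing.
It also fails if it takes over 45 s, if anything falls off the work surface, if the arm or the gripper's body presses on something with over 40 N, if the wrist force passes 120 N, or if a joint passes its speed limit or range.

## Working session

There is one attempt and no reset: what is moved stays moved. The work goes in short steps, Python scripts to look and compute and a shell command to move; the robot and the scene stay as the last step left them, time stands still between calls to the robot, and variables do not carry over. Pictures are saved under pics/ and viewed, about 8 in all and at most 12, crops included, and the job is handed in when it is done.

```bash
ls; mkdir -p pics; cat > h.py <<'E'
import numpy as np, cv2
from bench import robot, eyes
from scipy.spatial.transform import Rotation as R
def snap(n,f):
    p=eyes.camera_params(n); a,d=eyes.snapshot(n); cv2.imwrite('pics/'+f+'.png',a[:,:,::-1]); np.savez('pics/'+f+'.npz',a=a,d=d,**p); return a,d,p
def load(f): 
    z=np.load('pics/'+f+'.npz'); return z['a'],z['d'],z
def world(d,p,us,vs,depth=None):
    K=np.array(p['mtx']);k=float(p['k1']);
    us=np.atleast_1d(us).astype(float);vs=np.atleast_1d(vs).astype(float)
    pts=cv2.undistortPoints(np.stack([us,vs],1)[:,None],K,np.array([k,0,0,0,0.]))[:,0]
    z=d[vs.round().astype(int),us.round().astype(int)] if depth is None else depth
    c=np.stack([pts[:,0]*z,-pts[:,1]*z,-z,np.ones_like(z)],0)
    return (np.linalg.inv(np.array(p['world_to_cam']))@c)[:3].T
def pix(p,X):
    X=np.atleast_2d(X);c=(np.array(p['world_to_cam'])@np.c_[X,np.ones(len(X))].T)[:3].T
    s=np.c_[c[:,0]/-c[:,2],-c[:,1]/-c[:,2]];r2=(s**2).sum(1,keepdims=True);s=s*(1+float(p['k1'])*r2)
    K=np.array(p['mtx']);return np.c_[s[:,0]*K[0,0]+K[0,2],s[:,1]*K[1,1]+K[1,2]]
E
python3 - <<'E'
from h import *
print(robot.get_obs())
snap('top','top1');snap('scene','scene1')
a=np.hstack([cv2.imread('pics/top1.png'),cv2.imread('pics/scene1.png')])
print(eyes.camera_params('top'))
E
```

```text
pics
{'time': 0.0, 'joint_positions': array([-1.32810012e+00,  8.78980416e-02,  1.37222781e+00, -3.38441448e-06,
        1.68357248e+00, -1.03092321e-01]), 'qvel': array([-0.00070166,  0.00048072,  0.00012669, -0.00121691,  0.00052875,
       -0.00048231]), 'joint_torque': array([-4.73478376e-04, -3.40185142e+01, -3.02428973e+01,  7.17785326e-02,
        3.29101668e-02, -1.61146631e-04]), 'tool_pos': array([ 0.18628527, -0.51692218,  0.20434871]), 'ee_rot': array([-3.14137930e+00,  2.09484951e-03, -1.22500795e+00]), 'wrist_force': array([-0.32931566, -0.25491601,  0.55104659]), 'wrist_torque': array([-0.00224832,  0.01068148, -0.03055045]), 'width': 0.09396981895668963}
{'mtx': array([[391.75984272,   0.        , 277.47802889],
       [  0.        , 391.75984272, 209.73638133],
       [  0.        ,   0.        ,   1.        ]]), 'k1': 0.03664722831440703, 'world_to_cam': array([[-0.01779493, -0.99951185, -0.025679  , -0.07902285],
       [ 0.99757882, -0.01947574,  0.06676226, -0.54106099],
       [-0.06722979, -0.0244288 ,  0.99743841, -1.06014391],
       [ 0.        ,  0.        ,  0.        ,  1.        ]])}
```

View pics/top1.png

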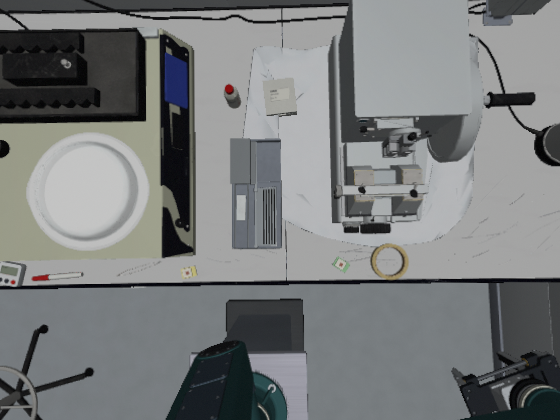

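View pics/scene1.png

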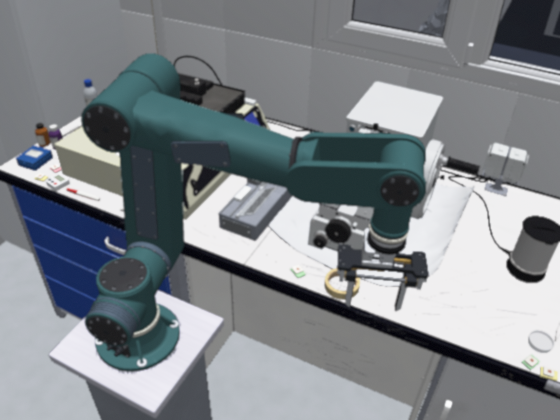

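The top view shows the box at about (231–282, 138–248) px. The flap is at the top left, the white case is at about (240, 207), and the striped pedal plate is at about (268, 215). The cassettes are at (190, 271) and (341, 264), and the tape roll is at (390, 261). In the scene view the arm stands clear of the box.

```bash
python3 - <<'E'
from h import *
a,d,p=load('top1')
vs,us=np.mgrid[125:260,220:295]
X=world(d,p,us.ravel(),vs.ravel());z=X[:,2]
for zz in (0,.07): print(zz, np.median(z[abs(z-zz)<.008]), (abs(z-zz)<.008).sum())
m=(z>.055)&(z<.12)
r=cv2.minAreaRect((X[m,:2]*1000).astype(np.float32));print(r,cv2.boxPoints(r))
# case: white, height ~85
c=a[vs.ravel(),us.ravel()].astype(int); w=(c.min(1)>190)&(z>.06)&(z<.1)
r=cv2.minAreaRect((X[w,:2]*1000).astype(np.float32));print('case',r,np.median(z[w]),X[w].mean(0),w.sum())
cv2.imwrite('pics/crop1.png',cv2.resize(cv2.imread('pics/top1.png')[125:260,220:295],None,fx=4.4,fy=4.4,interpolation=cv2.INTER_CUBIC))
E
```

```text
0 0.0007794884772880373 3923
0.07 0.06928275762469194 2705
((580.0033569335938, -34.4971923828125), (130.3100128173828, 287.1100158691406), 89.60264587402344) [[ 435.99994   -98.65507 ]
 [ 723.1031   -100.6462  ]
 [ 724.0068     29.660683]
 [ 436.90363    31.651817]]
case ((0.0, 0.0), (0.0, 0.0), 0.0) nan [nan nan nan] 0
  return _methods._mean(a, axis=axis, dtype=dtype,
  ret = ret.dtype.type(ret / rcount)
<stdin>:10: RuntimeWarning: Mean of empty slice.
  ret = um.true_divide(
```

View pics/crop1.png

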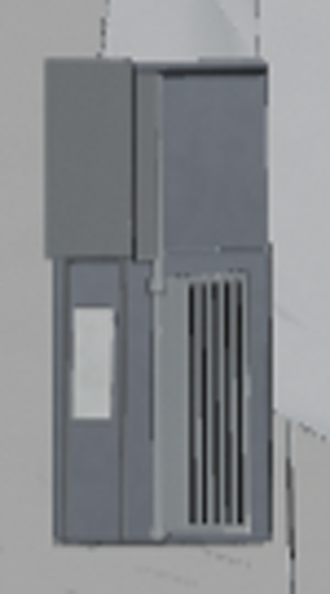

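The crop shows the box nearly square to the world frame. The case is at crop px (72–115, 308–420), between the two rails. The pedal plate is at x 165–250 and the flap is shut at the upper left. I'll move in for the wrist camera, staying in front of the microtome.

```bash
python3 -m jog '[[[0,0,0],[-40,-30,-25],-1],[[0,0,0],[-80,-60,-50],-1],[[0,0,0],[-120,-90,-75],-1],[[0,0,0],[-160,-120,-75],-1],[[0,0,0],[-200,-150,-75],-1]]'; python3 -m jog '[[[0,0,4],[-40,-30,0],-1],[[0,0,8],[-80,-60,0],-1],[[0,0,12],[-120,-90,0],-1],[[0,0,16],[-160,-120,0],-1],[[0,0,19.8],[-205,-150,0],-1]]'; python3 -m jog '[[[0,0,0],[0,0,0],-1],[[0,0,0],[0,0,0],-1]]'
```

```text
time: 0.6
tool_pos: [0.2553, -0.2926, 0.281]
ee_rot: [-3.141, -0.002, -1.226]
wrist_force: [0.5, 0.4, 0.4]
width: 0.094
time: 1.1
tool_pos: [0.3255, -0.0523, 0.2797]
ee_rot: [-3.141, -0.0, -1.574]
wrist_force: [0.6, 0.4, -0.3]
width: 0.094
time: 1.3
tool_pos: [0.3256, -0.053, 0.2797]
ee_rot: [3.141, -0.001, -1.565]
wrist_force: [-0.5, -0.5, 0.1]
width: 0.0942
```

```bash
python3 -m jog '[[[0,0,0],[-10,-40,0],-1],[[0,0,0],[-10,-75,0],-1],[[0,0,0],[-10,-75,0],-1],[[0,0,0],[-10,-75,0],-1]]';python3 - <<'E'
from h import *
p=eyes.camera_params('wrist');print(np.linalg.inv(p['world_to_cam'])[:3].round(3))
snap('wrist','w1')
E
```

```text
time: 1.7
tool_pos: [0.4003, -0.0461, 0.279]
ee_rot: [3.138, 0.0, -1.574]
wrist_force: [0.1, 0.3, -1.0]
width: 0.094
[[-0.003  0.97   0.244  0.47 ]
 [-1.    -0.003 -0.002 -0.047]
 [-0.001 -0.244  0.97   0.458]]
```

View pics/w1.png

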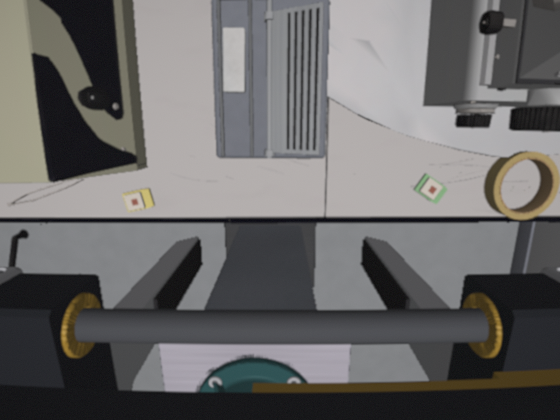

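The wrist view shows the box's near edge at row 157, with its sides at columns 216 and 327. The case is at (222–245, 27–92), the rails are on either side of it, and the plate runs from 272 to 322.

```bash
python3 - <<'E'
from h import *
for f,roi in (('w1',(0,175,200,345)),('top1',(190,260,220,295))):
    a,d,p=load(f); v0,v1,u0,u1=roi
    vs,us=np.mgrid[v0:v1,u0:u1];X=world(d,p,us.ravel(),vs.ravel())*1000;z=X[:,2];c=a[vs.ravel(),us.ravel()].astype(int)
    m=(z>62)&(X[:,0]<600)
    print(f,'deck z',np.median(z[abs(z-70)<5]),'near edge x',np.percentile(X[m,0],[0.2,1]))
    for x0 in range(440,560,20):
        s=m&(abs(X[:,0]-x0)<10)
        y=X[s,1]; 
        if s.sum()>20: print(x0,'y',y.min().round(1),y.max().round(1),end=' ')
        w=(c.min(1)>140)&(z>74)&(z<96)&(X[:,1]>-25)&s
        if w.sum()>5: print('case y',X[w,1].min().round(1),X[w,1].max().round(1),end='')
        q=s&(z>95); 
        if q.sum()>5: print(' plate y',X[q,1].min().round(1),end='')
        print()
    w=(c.min(1)>140)&(z>74)&(z<96)&(X[:,1]>-25)
    print('case x',np.percentile(X[w,0],[0,1,99,100]),'z',np.median(z[w]),w.sum())
E
```

```text
w1 deck z 70.49129325114578 near edge x [436.45405153 437.8818808 ]
440 y -99.3 31.1  plate y -87.7
460 y -99.7 31.1  plate y -87.4
480 y -99.7 30.7  plate y -88.2
500 y -98.9 31.0  plate y -87.6
520 y -99.4 31.0 case y -7.0 16.4 plate y -88.1
540 y -99.3 29.8 case y -7.5 15.6 plate y -87.9
case x [509.9145044  510.19458608 573.81394186 574.21921843] z 84.95012944772434 1395
top1 deck z 69.99986863425733 near edge x [438.69087801 439.84382168]
440 y -97.9 30.2  plate y -86.0
460 y -115.4 30.5  plate y -115.4
480 y -98.6 29.9  plate y -86.7
500 y -99.1 29.7  plate y -87.1
520 y -99.2 29.5 case y -4.2 14.2 plate y -87.4
540 y -97.2 29.3 case y -7.0 14.5 plate y -87.7
case x [512.73419781 512.80085225 575.1118478  575.32829442] z 84.29759705588347 213
```

The two views agree to within 2 mm:
- **Box:** origin at about (559, −33) mm, yaw about 0.
- **Track:** y about +4.7 mm.
- **Case:** rear end at x about 510 mm, top at z 85 mm.

The plan is an opening of 66 mm, which puts the finger centres at ±39 mm. I'll set the TCP at y −34 and come down at x 480.

```bash
python3 -m jog '[[[0,0,0],[-12,-30,20],-0.4],[[0,0,0],[-12,-60,50],-0.4],[[0,0,0],[-12,-80,90],-0.4],[[0,0,0],[-12,-80,130],-0.4],[[0,0,0],[-12,-80,149],-0.4]]'; python3 -m jog '[[[0,0,0],[0,0,0],-0.4],[[0,0,0],[0,0,0],-0.4],[[0,0,0],[0,0,0],-0.4],[[0,0,0],[0,0,0],-0.4],[[0,0,0],[0,0,0],-0.4]]';python3 - <<'E'
from h import *
snap('wrist','w2');snap('scene','s2')
a=cv2.imread('pics/w2.png'); b=cv2.resize(cv2.imread('pics/s2.png')[140:280,180:367],None,fx=3,fy=3)
cv2.imwrite('pics/c2.png',cv2.resize(np.vstack([a,b[:, :560]]),None,fx=.71,fy=.71))
E
```

```text
time: 2.25
tool_pos: [0.4779, -0.0332, 0.1272]
ee_rot: [3.135, 0.001, -1.573]
wrist_force: [-0.8, 0.2, -0.2]
width: 0.0659
time: 2.75
tool_pos: [0.4814, -0.0324, 0.1326]
ee_rot: [-3.139, -0.001, -1.571]
wrist_force: [0.6, 0.1, 0.7]
width: 0.0655
```

View pics/c2.png

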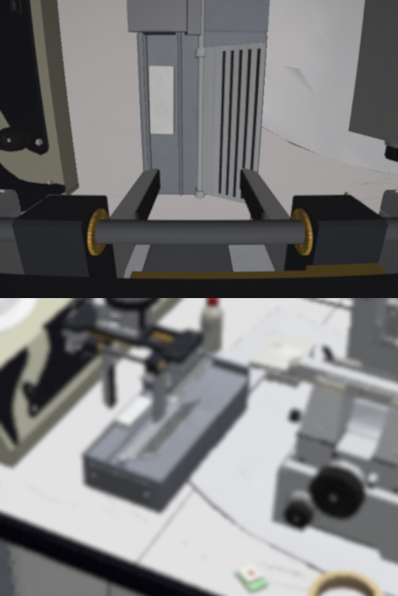

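The fingers stand over the case's track (left tip about (155, 172) in the crop) and the plate (right tip about (250, 172)). I'll check the tip positions numerically.

```bash
python3 - <<'E'
from h import *
a,d,p=load('w2')
vs,us=np.mgrid[235:345,150:400];X=world(d,p,us.ravel(),vs.ravel())*1000
for n,s in (('L',X[:,1]>-33),('R',X[:,1]<-33)):
    m=s&(X[:,2]>118)&(X[:,2]<150)&(X[:,0]>455)
    print(n,m.sum(),X[m].min(0).round(1),X[m].max(0).round(1))
print(pix(p,[[.489,.0066,.1326],[.489,-.0716,.1326]]),robot.get_obs()['tool_pos'])
E
```

```text
L 354 [472.7  -0.8 131.7] [490.9  11.2 150. ]
R 341 [472.1 -77.7 132.2] [491.  -65.9 150. ]
[[212.74191238 237.84338434]
 [346.84426409 237.84093606]] [ 0.48103172 -0.03224367  0.13184064]
```

```bash
python3 -m jog '[[[0,0,0],[0,0,10],-0.4],[[0,0,0],[0,0,20],-0.4],[[0,0,0],[0,0,28],-0.4],[[0,0,0],[0,0,35],-0.4],[[0,0,0],[0,0,40],-0.4]]';python3 -m jog '[[[0,0,0],[0,0,5],-0.4],[[0,0,0],[0,0,10],-0.4],[[0,0,0],[0,0,14],-0.4],[[0,0,0],[0,0,14],-0.4],[[0,0,0],[0,0,14],-0.4]]';python3 -m jog '[[[0,0,0],[0,0,0],-0.4],[[0,0,0],[0,0,0],-0.4]]'
python3 - <<'E'
from h import *
print(robot.get_obs()['tool_pos'],robot.get_obs()['wrist_force'])
a,d,p=snap('wrist','w3')
vs,us=np.mgrid[0:250,150:420];X=world(d,p,us.ravel(),vs.ravel())*1000
# skirt/plate heights
for x0 in (510,540,570,590,605,615,640,680):
  for y0 in (-80,-70,-55,5,25):
    s=(abs(X[:,0]-x0)<5)&(abs(X[:,1]-y0)<4)
    print(x0,y0,np.median(X[s,2]).round(1) if s.sum()>3 else None,end=' | ')
  print()
E
```

```text
time: 3.35
tool_pos: [0.4804, -0.0325, 0.0905]
ee_rot: [3.141, -0.001, -1.571]
wrist_force: [-2.1, -0.8, 5.0]
width: 0.0661
time: 3.85
tool_pos: [0.4811, -0.0335, 0.078]
ee_rot: [-3.14, -0.003, -1.571]
wrist_force: [-2.1, -3.2, 5.6]
width: 0.0658
time: 4.05
tool_pos: [0.4811, -0.0335, 0.0782]
ee_rot: [-3.14, -0.003, -1.571]
wrist_force: [-1.9, -2.1, 5.7]
width: 0.066
[ 0.48112565 -0.03353272  0.07816942] [-1.90672243 -2.05852782  5.66963466]
510 -80 79.0 | 510 -70 78.5 | 510 -55 78.1 | 510 5 84.6 | 510 25 70.6 | 
540 -80 79.0 | 540 -70 78.8 | 540 -55 78.2 | 540 5 85.0 | 540 25 70.5 | 
570 -80 79.1 | 570 -70 78.6 | 570 -55 78.2 | 570 5 85.0 | 570 25 70.3 | 
590 -80 78.7 | 590 -70 78.4 | 590 -55 77.9 | 590 5 70.5 | 590 25 70.4 | 
605 -80 70.0 | 605 -70 70.2 | 605 -55 70.1 | 605 5 70.8 | 605 25 70.4 | 
615 -80 68.3 | 615 -70 68.4 | 615 -55 68.3 | 615 5 66.6 | 615 25 72.3 | 
640 -80 None | 640 -70 None | 640 -55 None | 640 5 None | 640 25 None | 
680 -80 None | 680 -70 None | 680 -55 None | 680 5 None | 680 25 None |
```

View pics/w3.png

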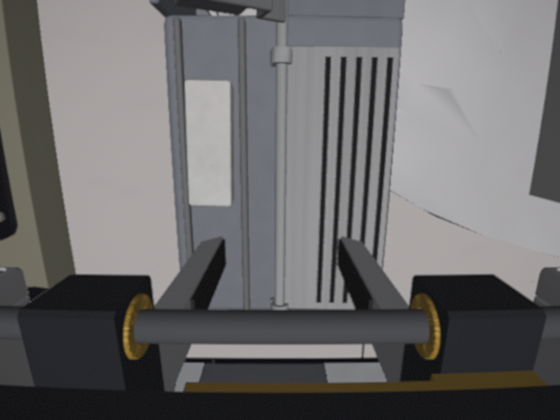

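The flap is open: the plate is level within 0.03 rad, so flap ≈ 0.47, and the holding force is 5.7 N. The case at (186–232, 82–205) lies straight ahead of the left finger. I'll press 1 mm more and push gently.

```bash
python3 -m jog '[[[0,0,0],[0,-4,1],-0.4],[[0,0,0],[0,-8,1],-0.4],[[0,0,0],[0,-12,1],-0.4],[[0,0,0],[0,-15,1],-0.4],[[0,0,0],[0,-18,1],-0.4]]';for i in 1 2 3; do python3 -m jog '[[[0,0,0],[0,-3,0],-0.4],[[0,0,0],[0,-7,0],-0.4],[[0,0,0],[0,-11,0],-0.4],[[0,0,0],[0,-15,0],-0.4],[[0,0,0],[0,-18,0],-0.4]]'; done
python3 - <<'E'
from h import *
print(robot.get_obs()['tool_pos'],robot.get_obs()['wrist_force'])
snap('wrist','w4')
E
```

```text
time: 4.6
tool_pos: [0.4977, -0.0325, 0.0765]
ee_rot: [3.139, -0.001, -1.571]
wrist_force: [-5.2, -0.2, 5.5]
width: 0.0659
time: 5.1
tool_pos: [0.5156, -0.0324, 0.0765]
ee_rot: [3.139, -0.001, -1.571]
wrist_force: [-5.4, -0.7, 7.5]
width: 0.0658
time: 5.6
tool_pos: [0.5335, -0.0324, 0.0765]
ee_rot: [3.139, -0.001, -1.571]
wrist_force: [-5.0, -1.2, 7.2]
width: 0.0658
time: 6.1
tool_pos: [0.5516, -0.0324, 0.0766]
ee_rot: [3.139, -0.001, -1.571]
wrist_force: [-5.8, -0.9, 6.0]
width: 0.0658
[ 0.55156528 -0.0324155   0.07656988] [-5.76337188 -0.86228079  6.01844364]
```

View pics/w4.png

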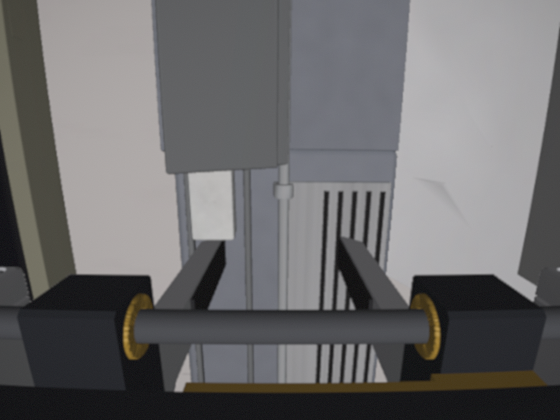

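The case rear is at row 240, against the left fingertip, and its front is under the raised flap edge (row 170). It is straight in the track with low forces, so I'll keep pushing.

```bash
for i in 1 2; do python3 -m jog '[[[0,0,0],[0,-3,0],-0.4],[[0,0,0],[0,-7,0],-0.4],[[0,0,0],[0,-11,0],-0.4],[[0,0,0],[0,-15,0],-0.4],[[0,0,0],[0,-18,0],-0.4]]'; done;  python3 -m jog '[[[0,0,0],[0,-2,0],-0.4],[[0,0,0],[0,-4,0],-0.4],[[0,0,0],[0,-4,0],-0.4],[[0,0,0],[0,-4,0],-0.4],[[0,0,0],[0,-4,0],-0.4]]'
python3 - <<'E'
from h import *
snap('wrist','w5');snap('scene','s5');snap('top','t5')
E
```

```text
time: 6.65
tool_pos: [0.5695, -0.0324, 0.0766]
ee_rot: [3.139, -0.001, -1.571]
wrist_force: [-5.6, -1.3, 7.1]
width: 0.0655
time: 7.15
tool_pos: [0.5878, -0.0324, 0.0768]
ee_rot: [3.139, -0.001, -1.571]
wrist_force: [-4.8, 0.3, 7.3]
width: 0.0659
time: 7.65
tool_pos: [0.5919, -0.0323, 0.0769]
ee_rot: [3.14, -0.001, -1.571]
wrist_force: [-4.3, 1.1, 7.2]
width: 0.0657
```

View pics/w5.png

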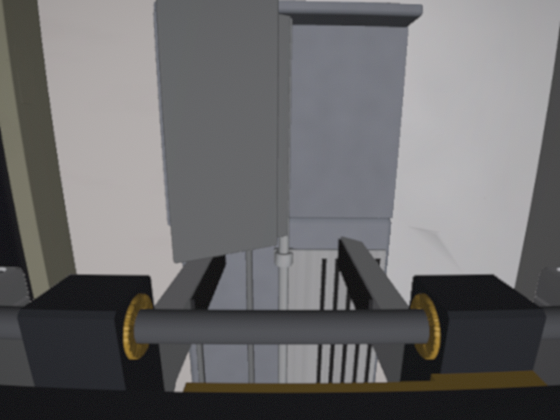

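The left fingertip is at the flap's front edge (row 258) and no case is visible on the deck. I'll push the last millimetre, then draw back with the pedal still down to look under the flap before releasing.

```bash
python3 -m jog '[[[0,0,0],[0,-1,0],-0.4],[[0,0,0],[0,-1,0],-0.4],[[0,0,0],[0,9,0],-0.4],[[0,0,0],[0,20,0],-0.4],[[0,0,0],[0,35,0],-0.4]]'; python3 -m jog '[[[0,0,0],[0,15,0],-0.4],[[0,0,0],[0,35,0],-0.4],[[0,0,0],[0,55,0],-0.4],[[0,0,0],[0,75,0],-0.4],[[0,0,0],[0,92,0],-0.4]]'; python3 -m jog '[[[0,0,0],[0,0,0],-0.4],[[0,0,0],[0,0,0],-0.4]]'
python3 - <<'E'
from h import *
a,d,p=snap('wrist','w6')
vs,us=np.mgrid[0:250,150:420];X=world(d,p,us.ravel(),vs.ravel())*1000
for x0 in range(570,690,6):
  s=(abs(X[:,0]-x0)<3)&(abs(X[:,1]-5)<8); print(x0,s.sum(),np.percentile(X[s,2],[5,50,95]).round(1) if s.sum()>3 else None)
E
```

```text
time: 8.3
tool_pos: [0.5619, -0.0322, 0.079]
ee_rot: [-3.13, -0.001, -1.57]
wrist_force: [4.2, 1.4, 6.3]
width: 0.0656
time: 8.8
tool_pos: [0.469, -0.0322, 0.0787]
ee_rot: [-3.131, -0.001, -1.57]
wrist_force: [3.9, 0.5, 5.9]
width: 0.0658
time: 9.0
tool_pos: [0.4666, -0.0322, 0.0778]
ee_rot: [-3.138, -0.0, -1.571]
wrist_force: [-0.3, 0.7, 6.7]
width: 0.0658
570 337 [69.2 70.4 71.5]
576 354 [69.4 70.5 71.6]
582 344 [69.3 70.4 71.5]
588 367 [69.2 70.4 71.6]
594 370 [69.4 70.5 71.8]
600 339 [69.2 70.4 71.5]
606 0 None
612 0 None
618 0 None
624 0 None
630 0 None
636 0 None
642 0 None
648 0 None
654 0 None
660 0 None
666 0 None
672 0 None
678 0 None
684 0 None
```

View pics/w6.png

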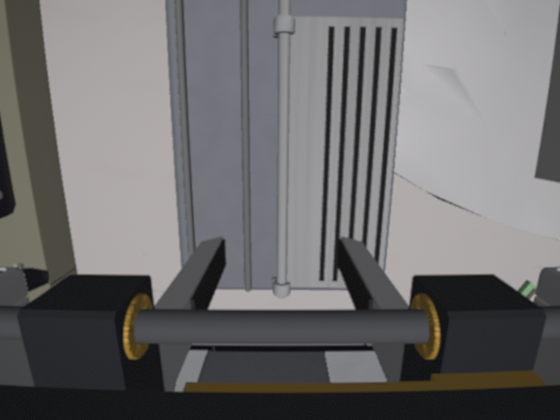

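The deck and track are empty up to x ≈ 603, at the top of the picture, which ends short of the pit. I'll go forward 18 mm with the pedal still held to see the edge.

```bash
python3 -m jog '[[[0,0,0],[0,-9,0],-0.4],[[0,0,0],[0,-18,0],-0.4],[[0,0,0],[0,-18,0],-0.4],[[0,0,0],[0,-18,0],-0.4]]'
python3 - <<'E'
from h import *
a,d,p=snap('wrist','w7')
vs,us=np.mgrid[0:120,150:300];X=world(d,p,us.ravel(),vs.ravel())*1000
for x0 in range(588,690,6):
  s=(abs(X[:,0]-x0)<3)&(abs(X[:,1]-5)<10); print(x0,s.sum(),np.percentile(X[s,2],[5,50,95]).round(1) if s.sum()>3 else None)
cv2.imwrite('pics/c7.png',cv2.resize(a[0:120,140:320,::-1],None,fx=4,fy=4,interpolation=cv2.INTER_CUBIC))
E
```

```text
time: 9.45
tool_pos: [0.4842, -0.0324, 0.077]
ee_rot: [-3.141, -0.001, -1.571]
wrist_force: [-1.5, 0.2, 6.0]
width: 0.0661
588 441 [69.3 70.5 71.5]
594 449 [69.4 70.4 71.5]
600 764 [ 69.5  71.2 114.4]
606 626 [ 69.3  70.7 114.1]
612 74 [66.4 68.8 70.1]
618 0 None
624 20 [15.8 17.5 18.5]
630 28 [14.9 16.2 17.3]
636 0 None
642 0 None
648 0 None
654 0 None
660 0 None
666 0 None
672 0 None
678 0 None
684 0 None
```

View pics/c7.png

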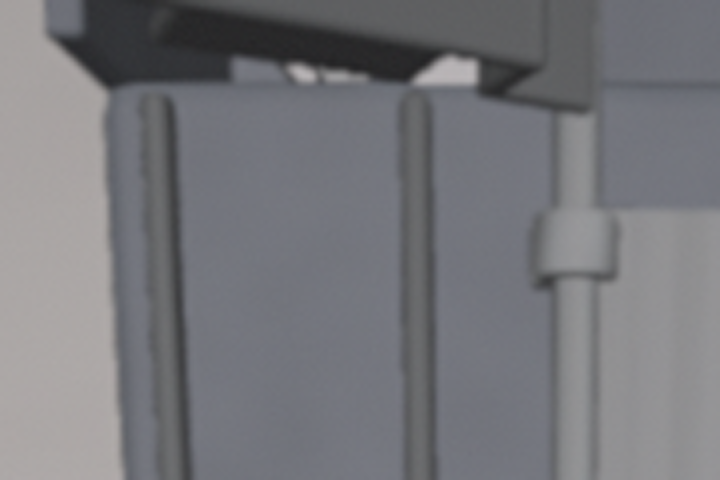

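The deck is empty right to its edge, and past it, through the gap, the depth reads the pit floor (z ≈ 16). So the case has dropped and nothing leans on the lip. I'll let the pedal up slowly and then retreat.

```bash
python3 -m jog '[[[0,0,0],[0,0,-4],-0.4],[[0,0,0],[0,0,-9],-0.4],[[0,0,0],[0,0,-14],-0.4],[[0,0,0],[0,0,-19],-0.4],[[0,0,0],[0,0,-24],-0.4]]';  python3 -m jog '[[[0,0,0],[0,0,-15],-0.4],[[0,0,0],[0,0,-40],-0.4],[[0,0,0],[0,0,-80],-0.4],[[0,0,0],[0,0,-120],-0.4],[[0,0,0],[0,0,-150],-0.4]]'; python3 -m jog '[[[0,0,0],[0,40,0],-0.4],[[0,0,0],[0,80,0],-0.4],[[0,0,0],[0,120,0],-0.4],[[0,0,0],[0,140,0],-0.4],[[0,0,0],[0,140,0],-0.4]]'
python3 - <<'E'
from h import *
a,d,p=snap('top','t8'); b=load('top1')[0]; snap('wrist','w8')
print(robot.get_obs()['tool_pos'],robot.get_obs()['wrist_force'])
vs,us=np.mgrid[120:260,220:300]
d0=load('top1')[1]
for n,dd in(('before',d0),('after',d)):
    X=world(dd,p,us.ravel(),vs.ravel())*1000
    for nm,x0,y0 in (('flap',660,5),('flap2',625,20),('plate out',540,-82),('track',543,5)):
        s=(abs(X[:,0]-x0)<12)&(abs(X[:,1]-y0)<4);print(n,nm,np.median(X[s,2]).round(1),s.sum())
c=np.vstack([b[130:290,170:420],a[130:290,170:420]])[:,:,::-1]
cv2.imwrite('pics/c8.png',cv2.resize(c,None,fx=1.8,fy=1.8))
E
```

```text
time: 10.0
tool_pos: [0.4834, -0.0326, 0.0998]
ee_rot: [3.141, -0.001, -1.57]
wrist_force: [0.3, 0.5, -0.2]
width: 0.0656
time: 10.5
tool_pos: [0.4838, -0.0331, 0.2523]
ee_rot: [-3.14, -0.002, -1.571]
wrist_force: [0.1, -0.2, -0.3]
width: 0.0657
time: 11.0
tool_pos: [0.342, -0.0327, 0.2503]
ee_rot: [-3.14, -0.002, -1.572]
wrist_force: [0.8, 0.1, 0.9]
width: 0.066
[ 0.34391215 -0.03266247  0.24994396] [ 0.25218146 -0.53267775 -0.27347697]
before flap 92.7 28
before flap2 93.2 28
before plate out 103.7 28
before track 84.0 33
after flap 93.3 30
after flap2 93.3 29
after plate out 103.6 30
after track 70.1 27
```

View pics/c8.png

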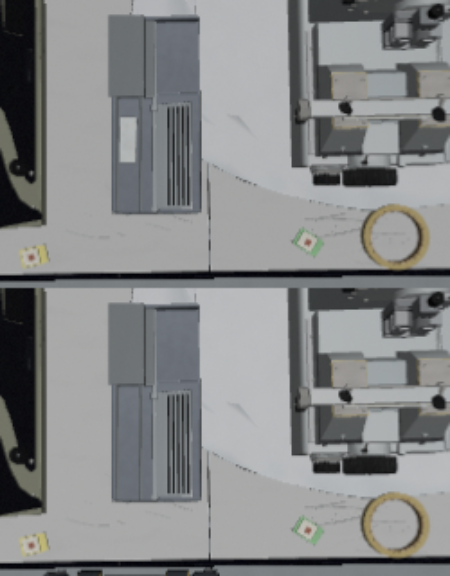

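Comparing before (upper) and after (lower): the case is gone from the track, and flap and plate heights are back to their shut values. The cassettes at (33, 257→545) and (308, 241→529) and the tape at (396, 235→525) look unmoved. I'm handing in.

```bash
python3 -c "
from bench import close_job
print(close_job())"
```

```text
the job is handed in; nothing more can be done
None
```

The slide case is posted in the drop box and the flap is shut. I handed the job in after about 11 s of robot time, with the arm clear of everything.

I held the pedal down with the right fingertip, at about 6–7 N (flap about 0.5 rad). With the left fingertip I pushed the case along its track to about 2 mm short of the mouth.

**Checks before release:** with the pedal still down, I drew back and looked under the flap. The deck was empty right to its edge, and the depth past it read 15–18 mm, about the level of the pit floor. I did not clearly see the case itself in the pit.

**Checks after release:**
- **Flap:** 93.3 mm high, against 92.7–93.2 mm before.
- **Pedal:** 103.6 mm, against 103.7 mm before.
- **Track:** bare deck at 70 mm.
- **Cassettes and tape:** they look unmoved in the top view. I judged this by eye and did not measure it.

No check failed or disagreed.

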